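# Puff the sensor clean and hold the sample stage at the top of its cam

### The job

Take a reading at the inspection station: first puff its sensor clean by pressing the red cap of the air canister all the way down and letting it spring back up. Then take the red handle of the cam lever and swing it up to the point where the cam lifts the sample stage highest, neither short of it nor past it, and finish while still holding the lever there with the gripper, because it springs back if let go. Leave the glassware and other things around it standing where they are.

Things in the scene. Friction and masses are not known exactly. Their poses are not given: they have to be found in the camera images.
- station: Fixed inspection station; base plate 170 x 120 x 14 mm, origin at the centre of its underside on the worktop; x axis from its front (crank lever, robot side) to its back (steel column), y to its left, z up. Column and black sensor head over the stage reach 284 mm high, at x = -20 to +90 mm. The cam shaft lies along x, 110 mm above the worktop.
- lever_axis (a point): Fixed point on the line of the cam shaft, 135 mm in front of the station's origin and 110 mm above the worktop, in the plane in which lever_grip swings. x axis along the shaft, away from the robot.
- lever_grip (a point): Mid-length of the lever's red handle: a round bar 14 mm thick, 66 mm long, always parallel to the station's x axis, free for 30 mm either side of this point (18 mm knob at the near end, lever arm at the far end). Circles lever_axis at 110 mm radius. At rest low on the station's left (+y), 139 mm above the worktop; straight above the shaft, 220 mm up, at the highest lift.
- lever (a joint): Cam lever angle, rad: 0 at rest (handle low at the station's left), growing as it swings up and over to the right; 1.30 straight up, where the stage is highest; stop at 1.9, stage lower again. At angle q the handle is at y = 0.110 sin(1.30 - q), z = 0.110 + 0.110 cos(1.30 - q) m in the station frame. Spring and stage weight pull it back with about 2 to 3.5 N at the handle.
- stage (a joint): Lift of the sample stage (steel plate 66 x 110 mm carrying a blue disc under the sensor head) in m: 0 with the lever at rest, 0.015 at the highest point, when the disc stops about 3 mm under the sensor head. Driven only by the cam.
- cap_top (a point): Centre of the top face of the red sprung cap of the air canister, 142 mm above the worktop when up. The cap is 28 mm across and 16 mm high with a short nozzle at one side that points at the sensor head. The canister (white and blue, 54 mm across, in a round 72 mm foot) is fixed and stands in front of the station's right front corner.
- cap (a joint): Travel of the cap in m: 0 up, 0.008 pressed fully down. Spring force 1.8 N at the top, 5.4 N fully down.
- bar_point (a point): A point on the underside of a fixed grey bar of the room that runs along x (straight away from the robot) over the whole bench, to the right of the station. The bar is 26 mm wide (13 mm either side of this point in y) and 48 mm high, its underside 416 mm and its top 464 mm above the worktop. Keep hand and arm clear of it; a hand that starts on its right (-y) must be lifted over it.
- beaker: Loose glass beaker, 99 mm wide, 129 mm high, behind the station; origin at the centre of its underside. Leave alone.
- flask: Loose conical glass flask, 92 mm wide, 124 mm high, behind the station; origin at the centre of its underside. Leave alone.
- cylinder: Loose small glass measuring cylinder, 30 mm wide, 131 mm high, in front to the right; origin at the centre of its underside. Leave alone.
- bung: Loose black rubber bung, 34 mm wide, 22 mm high, between robot and station; origin at the centre of its underside. Leave alone.
- marker: Loose green marker pen, 135 mm long, 15 mm thick, lying in front to the left; origin under its middle. Leave alone.
Mind the look-alikes: they are no part of the job. Leave any orange look-alike of the part that bears cap_top alone.

How it is judged:
By the outcome, as a careful person would: the job done as asked, in the order asked, and still so for the second after the job is handed in, while the arm keeps its last pose, push and grip.
It also fails if it takes over 54 s, if anything falls off the work surface, if the arm or the gripper's body presses on something with over 40 N, if the wrist force passes 120 N, or if a joint passes its speed limit or range.

### The arm

A 6-joint arm with a two-finger parallel gripper is mounted at the origin on the work surface; the furniture and walls round the work are solid. World frame = base frame: x ahead of the robot, y to its left, z up, the work surface at z = 0. Lengths are in mm, angles in rad, forces in N, time in s.
With the tool pointing down it reaches from about 350 to 875 mm from the base axis. Payload 4.2 kg.
Tool frame: the origin (TCP) lies at the very end of the fingers, on their centre line; the grasp point (between the pads) lies arm.hold_point_z behind it (arm.hold_point_z is the distance from the TCP to the grasp point, in mm); y points along the fingers, x is the direction in which the jaws open and shut, and the axes are right-handed (so a half turn about y gives the same grasp; the last joint's range is limited). The gripper opens to 85 mm and grips with 20 to 120 N. Pads are 22 mm wide; open, the fingers measure 114 mm over their backs; the gripper's body (76 mm by 85 mm) begins 54 mm behind the grasp point. The pads swing forward as they close: fully open they stand 13 mm farther back than shut.
Start: joints at [-1.044, 0.385, 0.008, 0, -1.194, -0.259], TCP at [165.398, -602.696, 231.312] pointing down, gripper open.
Joint ranges: [-3.14, 3.14], [-1.21, 2.06], [-1.07, 1.41], [-3.16, 2.05], [-2.99, -0.16], [-3.1, 3.1]. Speed limits (rad/s): [2.79, 2.79, 3.14, 3.14, 3.14, 3.14].

### API

Orientations are given as a unit quaternion [x, y, z, w].
In Python, from bench import arm gives the robot as it stands.
- The arm moves only by the shell command python3 -m creep 'ROWS'. ROWS is JSON, a list of rows, each a list of 3 entries, a list of its own where there are three numbers: the shift along the world's x, y, z in mm, then the turn, a rotation vector about the world's x, y, z in rad, then the gripper command: -1 is shut, 1 is fully open, values between are in proportion. In form: [[[dx, dy, dz], [wx, wy, wz], jaw], ...]. A call has 1 to 12 rows; each row is the pose to reach, as a shift and turn from the pose commanded when the call began; what a row does not reach only later rows make up. A row lasts 1/12 s, in which the tool goes at most 41.7 mm and 7.16 degrees, less where a joint would pass 70% of its speed; a pose out of reach is approached as far as the arm can. A call with a gripper value outside its range is refused whole. The fingers move at their own pace and stop on an object; the grip force is fixed at half the most. Time passes only in rows, so rows that repeat a pose let the fingers close. It gives the time, the measured TCP pose, the force and the opening at its end, in the units of the state.
- arm.read_state(): the state, without advancing time (a new reading comes with each control period).
- arm.get_image(name): name is "side" or "top" or "wrist"; returns (picture, depth): 480x640x3 uint8, red, green, blue; 480x640 float32, mm along the optical axis (not along the pixel's ray), 0 where there is no reading.
- arm.camera_params(name): a dict with "camera_matrix" (3x3 intrinsics, pixels), "extrinsics" (4x4, takes a point from world to camera coordinates); the wrist camera has in their place "T_tool_cam" (4x4, takes a point from camera to tool coordinates, whose origin is the TCP and whose axes are the tool frame's). Camera axes: x right, y down, z forward; pixel columns grow to the right and rows downward; lengths in mm; the calibration is good to about 2 mm. A picture is of the moment at which its call begins: read the wrist's pose just before it. camera_params takes no time and is no camera call.
- arm.job_done(): hands the job in, once; it reports no verdict.
The state is a dict: "clock": time; "joints": joint angles; "joint_vel": joint speeds; "joint_efforts": joint torques, N m; "position": TCP position; "ee_rot": TCP orientation; "contact_force": force on the tool from outside, world axes, zero at the start; "wrist_torque": the same for the moment, N m; "gripper_width": finger opening in mm.
Only numpy, scipy, OpenCV 4.12 (cv2) and the standard library are available. Lean on these libraries where they do the work, as an engineer would, in place of code of your own. Each camera call takes 0.05 s, during which the arm holds its last target.

## Working session

There is one attempt and no reset: what is moved stays moved. The work goes in short steps, Python scripts to look and compute and a shell command to move; the robot and the scene stay as the last step left them, time stands still between calls to the robot, and variables do not carry over. Pictures are saved under pics/ and viewed, and the job is handed in when it is done.

```bash
ls; mkdir -p pics
cat > h.py <<'E'
import numpy as np, cv2
from bench import arm
def snap(n,f):
    s=arm.read_state(); im,d=arm.get_image(n)
    cv2.imwrite('pics/%s.png'%f,im[:,:,::-1]); np.savez('pics/%s.npz'%f,im=im,d=d,pos=s['position'],rot=s['ee_rot'])
    return im,d,s
E
python3 - <<'E'
from h import *
np.set_printoptions(precision=4,suppress=True)
print(arm.read_state(), arm.hold_point_z)
for n in ('side','top','wrist'):
    snap(n,n+'0'); print(n,arm.camera_params(n))
E
```

```text
pics
{'clock': 0.0, 'joints': array([-1.0444,  0.3855,  0.0066, -0.0005, -1.194 , -0.2586]), 'joint_vel': array([-0.0002, -0.0005,  0.0003, -0.0014,  0.0012, -0.0004]), 'joint_efforts': array([  0.0007, -39.2288,  18.8401,   4.1864,  -0.0046,  -0.    ]), 'position': array([ 165.2237, -602.1437,  230.2297]), 'ee_rot': array([ 0.4282,  0.5627, -0.5618, -0.4295]), 'contact_force': array([0.0308, 0.5685, 0.2094]), 'wrist_torque': array([-0.0192, -0.0118,  0.0742]), 'gripper_width': 85.2620190451231} 18.700000000000003
side {'camera_matrix': array([[476.5935,   0.    , 318.3481],
       [  0.    , 476.5935, 247.8895],
       [  0.    ,   0.    ,   1.    ]]), 'extrinsics': array([[   0.9996,   -0.0216,   -0.0164, -521.6481],
       [  -0.023 ,   -0.3538,   -0.935 ,  256.9857],
       [   0.0144,    0.9351,   -0.3542, 1286.3728],
       [   0.    ,    0.    ,    0.    ,    1.    ]])}
top {'camera_matrix': array([[536.8683,   0.    , 314.2061],
       [  0.    , 536.8683, 239.9804],
       [  0.    ,   0.    ,   1.    ]]), 'extrinsics': array([[   0.0111,   -0.9999,    0.0131,  -53.2247],
       [  -0.9844,   -0.0132,   -0.1756,  549.7348],
       [   0.1758,   -0.0109,   -0.9844, 1473.0756],
       [   0.    ,    0.    ,    0.    ,    1.    ]])}
wrist {'camera_matrix': array([[428.3852,   0.    , 319.4327],
       [  0.    , 428.3852, 242.6792],
       [  0.    ,   0.    ,   1.    ]]), 'T_tool_cam': array([[   1.    ,    0.0009,    0.0003,   -0.2018],
       [  -0.    ,   -0.294 ,    0.9558, -143.5006],
       [   0.001 ,   -0.9558,   -0.294 ,   76.2958],
       [   0.    ,    0.    ,    0.    ,    1.    ]])}
```

View images.

View pics/side0.png

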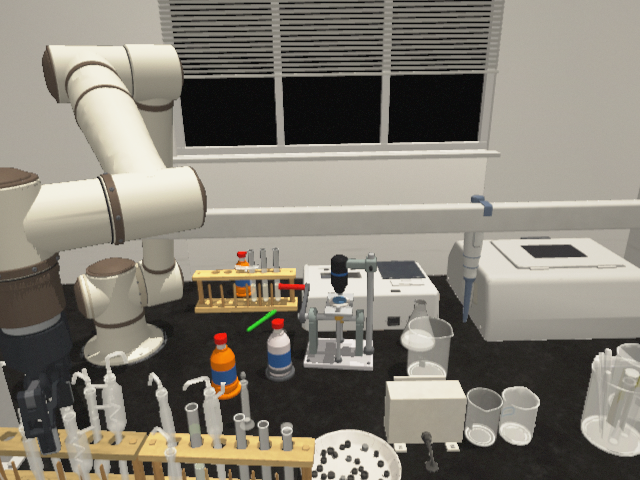

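View pics/top0.png

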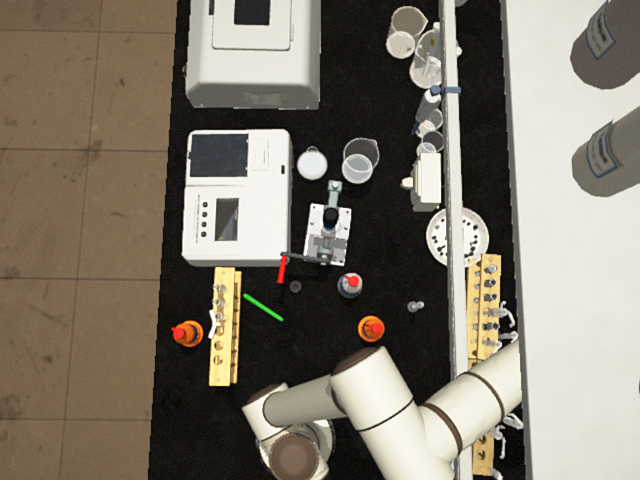

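View pics/wrist0.png

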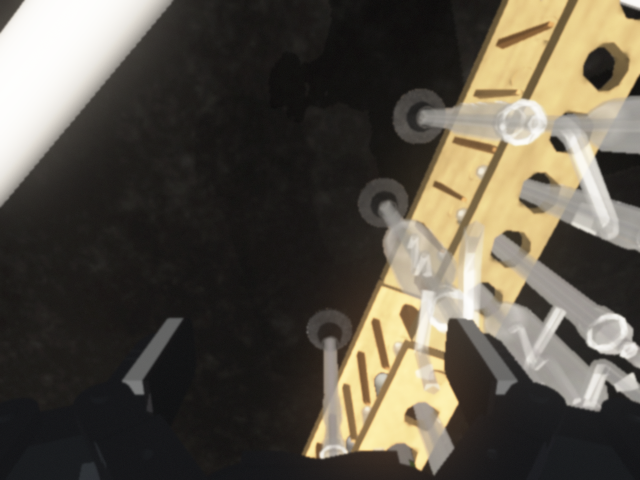

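```bash
cat >> h.py <<'E'
def cam(n):
    p=arm.camera_params(n); return np.array(p['camera_matrix']),np.array(p['extrinsics'])
def plane(n,uv,z):
    K,E=cam(n); R,t=E[:3,:3],E[:3,3]; c=-R.T@t
    d=R.T@np.linalg.solve(K,[uv[0],uv[1],1]); return c+d*(z-c[2])/d[2]
def dep(n,uv,d):
    K,E=cam(n); R,t=E[:3,:3],E[:3,3]
    return R.T@(np.linalg.solve(K,[uv[0],uv[1],1])*d-t)
def cloud(n,d,mask):
    v,u=np.nonzero(mask&(d>0)); K,E=cam(n); R,t=E[:3,:3],E[:3,3]
    return ((np.linalg.inv(K)@np.c_[u,v,np.ones(len(u))].T)*d[v,u]).T@R-t@R
def red(im):
    h=cv2.cvtColor(im,cv2.COLOR_RGB2HSV); return ((h[...,0]<5)|(h[...,0]>174))&(h[...,1]>170)&(h[...,2]>80)
E
python3 - <<'E'
from h import *
np.set_printoptions(precision=1,suppress=True)
for n in ('top','side'):
    D=np.load('pics/%s0.npz'%n); im,d=D['im'],D['d']
    nn,l,st,c=cv2.connectedComponentsWithStats(red(im).astype(np.uint8))
    for i in range(1,nn):
        if st[i,4]<15: continue
        P=cloud(n,d,l==i)
        print(n,st[i],c[i],'min',P.min(0),'max',P.max(0),'med',np.median(P,0))
# bar
n='top';D=np.load('pics/top0.npz');d=D['d']
for v in (120,200,250,300):
    us=np.arange(435,480); P=[dep(n,(u,v),d[v,u]) for u in us]
    P=[p for p in P if 440<p[2]<480]; P=np.array(P); 
    if len(P): print('bar',v,P.min(0),P.max(0))
im=cv2.imread('pics/top0.png')[150:350,230:430]; cv2.imwrite('pics/topc.png',cv2.resize(im,None,fx=3,fy=3,interpolation=cv2.INTER_CUBIC)[:600,:800])
im=cv2.imread('pics/side0.png')[235:385,200:400]; cv2.imwrite('pics/sidec.png',cv2.resize(im,None,fx=4,fy=4,interpolation=cv2.INTER_CUBIC)[:600,:800])
E
```

```text
top [276 256  11  28 160] [281.6 270.2] min [420.1  28.5  -4.3] max [489.9  61.7 151.8] med [451.7  38.8 145.1]
top [346 276  13  10  80] [352.7 280.5] min [ 414.9 -161.7  114.1] max [ 439.1 -130.4  148.6] med [ 427.9 -148.3  142.3]
top [368 323  14  11  95] [375.6 327.6] min [ 292.  -221.5  106.3] max [ 317.4 -187.7  150.3] med [ 307.  -207.9  141.4]
top [171 327  14  12 111] [177.7 332.6] min [273.2 285.4  -3.8] max [301.4 355.4 148.6] med [286.3 302.7 142.1]
side [237 252  10   6  44] [241.  254.1] min [270.2 283.9 126.5] max [297.6 313.1 143.4] med [284.  293.6 135.2]
side [279 283  26   7 140] [291.4 286.2] min [401.8  26.1  -2.8] max [486.6 362.  147.9] med [451.9  36.  140.9]
side [271 318  13  11 123] [277.3 323. ] min [ 386.  -164.7   -1.9] max [439.1 119.  142.9] med [ 425.9 -156.5  138.8]
side [214 332  13  13 137] [220.1 338. ] min [ 233.8 -225.3   -0.4] max [317.5  44.2 144.4] med [ 304.5 -215.7  139.3]
bar 120 [ 740.  -346.6  446. ] [ 748.7 -324.   466.9]
bar 200 [ 563.4 -349.4  449.4] [ 568.4 -323.8  469. ]
bar 250 [ 458.8 -347.2  440.3] [ 462.9 -323.5  466.6]
bar 300 [ 356.9 -348.3  448.8] [ 358.  -323.2  468. ]
```

View pics/topc.png

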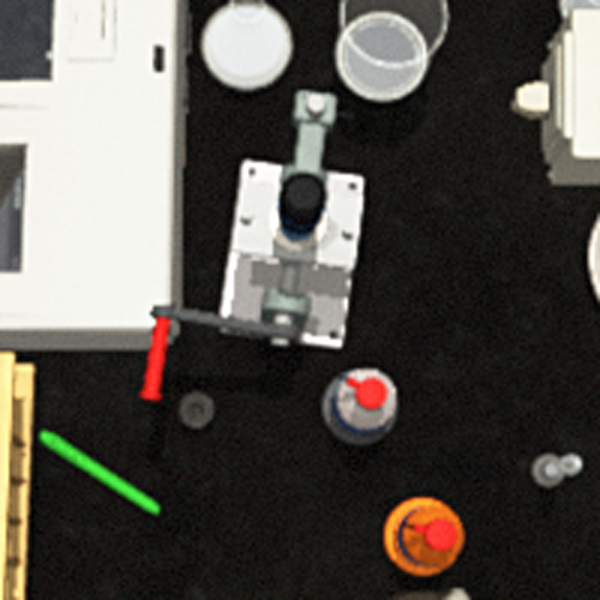

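View pics/sidec.png

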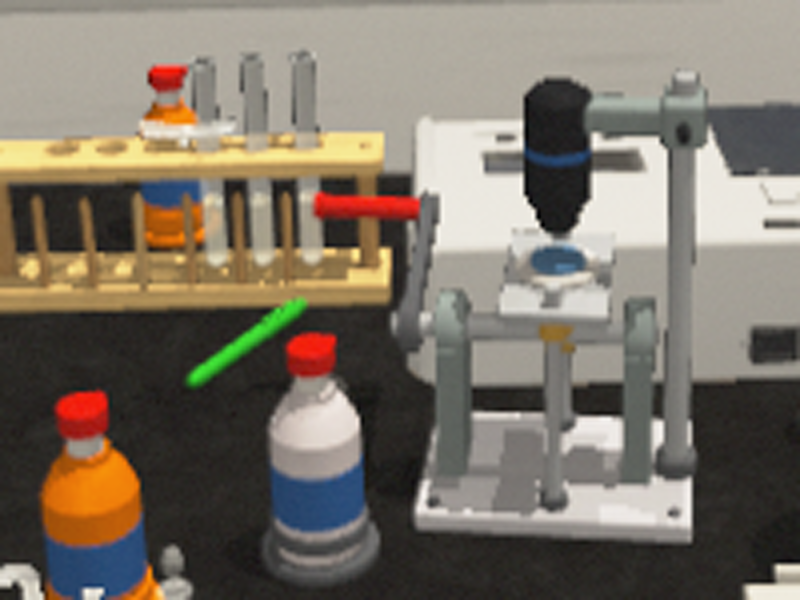

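Run:
```python
from h import *
np.set_printoptions(precision=1,suppress=True)
C=[plane('top',(u/3+230,v/3+150),14) for u,v in ((245,160),(364,176),(341,348),(220,330))]
for c in C: print(c)
C=np.array(C); o=C.mean(0); ax=(C[0]-C[3]+C[1]-C[2])/2; ay=(C[0]-C[1]+C[3]-C[2])/2
print(o,np.linalg.norm(ax),np.linalg.norm(ay),np.degrees(np.arctan2(ax[1],ax[0])),np.degrees(np.arctan2(-ay[0],ay[1])))
cap=plane('top',(371/3+230,392/3+150),142); print('cap',cap)
for uv in ((161,318),(149,398)): print('handle',plane('top',(uv[0]/3+230,uv[1]/3+150),146))
D=np.load('pics/top0.npz');d=D['d']
for u,v in ((175,330),(160,340),(60,335),(178,320),(180,200),(100,250),(197,410),(370,393),(280,318),(25,365)):
    U,V=u//3+230,v//3+150; print((u,v),dep('top',(U,V),d[V,U]))
P=cloud('top',d,red(D['im'])&(np.arange(640)[None]<300)&(np.arange(640)[None]>270)); P=P[(P[:,2]>130)]
m,_,V=*[P.mean(0)]*2,np.linalg.svd(P-P.mean(0))[2]; print('handle pc',P.mean(0),V[0],np.degrees(np.arctan2(V[0][1],V[0][0])))
# box extents
P=cloud('top',d,np.ones_like(d,bool)); q=P[(P[:,0]>430)&(P[:,0]<780)&(P[:,1]>20)&(P[:,1]<280)&(P[:,2]>60)]
for lo in range(60,220,20):
    r=q[(q[:,2]>lo)&(q[:,2]<=lo+20)]; print(lo,len(r),np.percentile(r,[1,50,99],axis=0).ravel() if len(r)>5 else '')
```

```text
[665.8 -38.2  14. ]
[ 651.4 -154.8   14. ]
[ 481.7 -132.5   14. ]
[497.6 -16.2  14. ]
[574.1 -85.4  14. ] 170.43223816434994 117.44212831410024 -7.465551202102355 -7.425293356857757
cap [ 426.6 -150.3  142. ]
handle [489.1  34.6 146. ]
handle [418.6  43.5 146. ]
(175, 330) [494.6  27.3  31.2]
(160, 340) [470.6  36.  145.1]
(60, 335) [482.  128.7  91.8]
(178, 320) [491.6  21.1 130.2]
(180, 200) [622.2  23.9  34.5]
(100, 250) [556.9  93.8 109.8]
(197, 410) [421.9   6.4  19.3]
(370, 393) [ 426.4 -149.1  135.5]
(280, 318) [494.2 -69.8 120.1]
(25, 365) [462.5 169.6  21.4]
handle pc [453.3  38.5 145.7] [-1.   0.1 -0. ] 172.4519662091111
60 183 [480.1  24.4  60.2 482.3 106.6  70.2 772.6 279.   79.6]
80 2574 [482.3  26.2  82.  597.1 237.5  94.8 768.8 279.2  99.9]
100 7225 [443.   28.5 100.2 637.8 124.1 109.6 777.9 265.9 119.3]
120 142 [431.4  28.6 120.  521.1  55.6 121.4 771.  215.8 139.3]
140 159 [430.9  20.6 140.5 470.6  36.2 146.9 502.6  46.1 154.2]
160 0 
180 0 
200 0
```

Run:
```python
from h import *
from scipy.spatial.transform import Rotation as Ro
np.set_printoptions(precision=3,suppress=True)
s=arm.read_state(); R=Ro.from_quat(s['ee_rot']).as_matrix(); print(R, s['clock'])
a=np.radians(-7.45)
sx=np.array([np.cos(a),np.sin(a),0]); sy=np.array([-np.sin(a),np.cos(a),0])
for sg in (1,-1):
    Rt=np.c_[sg*sy,[0,0,-1],np.cross(sg*sy,[0,0,-1])]; print(sg,Rt[:,2],Ro.from_matrix(Rt@R.T).as_rotvec())
D=np.load('pics/top0.npz');d=D['d']
for u,v in ((550,100),(550,300),(510,200),(515,400),(490,380),(350,370),(420,420),(360,400),(300,400),(480,440),(600,150),(600,60)): print((u,v),dep('top',(u,v),d[v,u]))
```

```text
[[-0.264 -0.001 -0.964]
 [ 0.964  0.002 -0.264]
 [ 0.002 -1.     0.   ]] 0.15
1 [-0.992  0.13   0.   ] [-0.002 -0.    -0.398]
-1 [ 0.992 -0.13   0.   ] [ 0.    -0.002  2.744]
(550, 100) [ 552.743 -305.579  971.441]
(550, 300) [ 323.556 -290.642  970.776]
(510, 200) [ 686.316 -627.042    6.471]
(515, 400) [ 183.691 -369.392  646.27 ]
(490, 380) [ 215.636 -326.659  656.396]
(350, 370) [233.689 -93.968 733.13 ]
(420, 420) [ 160.697 -200.33   712.   ]
(360, 400) [ 190.579 -109.01   728.858]
(300, 400) [161.511 -17.937 480.631]
(480, 440) [  10.432 -501.279   28.616]
(600, 150) [ 467.751 -318.513 1041.491]
(600, 60) [ 578.116 -340.831 1017.14 ]
```

```bash
python3 -m creep '[[[0,0,15],[0,0,0],1],[[0,0,40],[0,0,0],1],[[0,0,70],[0,0,0],1],[[0,0,100],[0,0,0],1],[[0,0,130],[0,0,0],1],[[0,0,160],[0,0,0],1],[[0,0,190],[0,0,0],1],[[0,0,220],[0,0,0],1],[[0,0,250],[0,0,0],1],[[0,0,270],[0,0,0],1],[[0,0,285],[0,0,0],1],[[0,0,285],[0,0,0],1]]'
```

```text
clock: 1.15
position: [165.3, -603.2, 519.6]
ee_rot: [-0.431, -0.561, 0.563, 0.427]
contact_force: [-0.6, 0.9, 0.3]
gripper_width: 85.2
```

```bash
python3 -m creep '[[[10,17,0],[0,0,0],1],[[25,44,0],[0,0,-0.04],1],[[42,74,0],[0,0,-0.08],1],[[59,104,0],[0,0,-0.12],1],[[76,134,0],[0,0,-0.16],1],[[93,164,0],[0,0,-0.20],1],[[110,194,0],[0,0,-0.24],1],[[127,224,0],[0,0,-0.28],1],[[144,254,0],[0,0,-0.32],1],[[161,284,0],[0,0,-0.36],1],[[175,308,0],[0,0,-0.398],1],[[182,318,0],[0,0,-0.398],1]]' && python3 -m creep '[[[8,14,0],[0,0,0],0],[[22,36,0],[0,0,0],-1],[[38,64,0],[0,0,0],-1],[[54,92,0],[0,0,0],-1],[[68,116,0],[0,0,0],-1],[[76,130,0],[0,0,0],-1],[[80,136,-10],[0,0,0],-1],[[80,136,-40],[0,0,0],-1],[[80,136,-80],[0,0,0],-1],[[80,136,-120],[0,0,0],-1],[[80,136,-150],[0,0,0],-1],[[80,136,-170],[0,0,0],-1]]'
python3 - <<'E'
from h import *
for n in ('side','top','wrist'): snap(n,n+'1')
print(arm.read_state())
E
```

```text
clock: 2.15
position: [348.0, -282.0, 515.2]
ee_rot: [-0.53, -0.467, 0.467, 0.532]
contact_force: [-0.8, -0.9, -0.6]
gripper_width: 85.3
clock: 3.15
position: [424.5, -148.6, 341.0]
ee_rot: [-0.53, -0.465, 0.468, 0.534]
contact_force: [-0.3, -0.4, -0.8]
gripper_width: -0.1
{'clock': 3.3, 'joints': array([ 2.52675135e-02,  1.76399255e-02, -1.81193315e-01,  7.35867053e-05,
       -1.37666347e+00, -1.72687649e+00]), 'joint_vel': array([ 0.00222139, -0.02194766,  0.09277028,  0.02188384, -0.01098996,
       -0.00167727]), 'joint_efforts': array([ 2.30554235e-02, -1.96456915e+01,  1.83896917e+01,  4.03547913e+00,
        2.49235559e-02,  1.17107837e-03]), 'position': array([ 425.96001358, -149.10728569,  344.4105923 ]), 'ee_rot': array([-0.53056166, -0.46496056,  0.46754657,  0.53265018]), 'contact_force': array([0.75189116, 0.20523282, 0.86547635]), 'wrist_torque': array([ 0.00052288, -0.03565406, -0.02406384]), 'gripper_width': 0.02742976333166962}
```

View pics/side1.png

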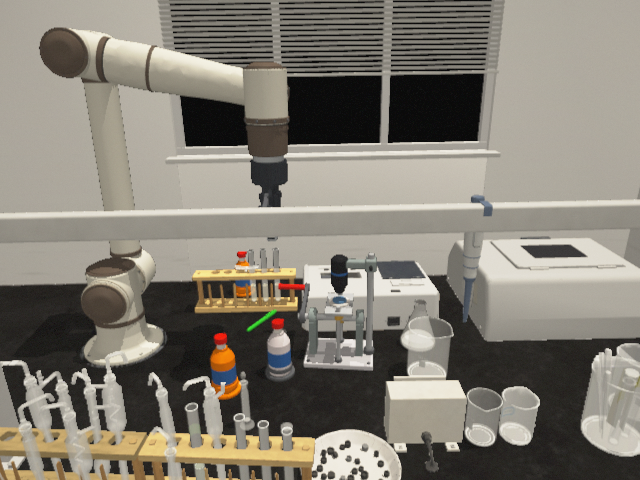

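View pics/wrist1.png

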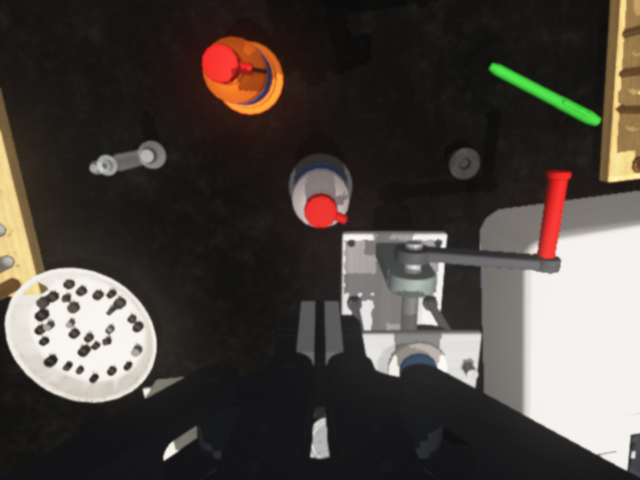

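The wrist view shows the white canister's red cap at (320,210) with its nozzle to the lower right, the handle at (555,215), and the closed fingertips at (320,305). The orange look-alike is at (220,63). Next I refine the cap and handle positions.

```bash
cat >> h.py <<'E'
from scipy.spatial.transform import Rotation as Ro
def wplane(f,uv,z):
    D=np.load('pics/%s.npz'%f); p=arm.camera_params('wrist'); K=np.array(p['camera_matrix']);T=np.array(p['T_tool_cam'])
    R=Ro.from_quat(D['rot']).as_matrix(); c=R@T[:3,3]+D['pos']; d=R@T[:3,:3]@np.linalg.solve(K,[uv[0],uv[1],1])
    return c+d*(z-c[2])/d[2]
E
python3 - <<'E'
from h import *
np.set_printoptions(precision=1,suppress=True)
D=np.load('pics/wrist1.npz'); m=red(D['im']).astype(np.uint8)
nn,l,st,c=cv2.connectedComponentsWithStats(m)
for i in range(1,nn):
    if st[i,4]<50: continue
    mm=(l==i).astype(np.uint8); o=cv2.morphologyEx(mm,cv2.MORPH_OPEN,cv2.getStructuringElement(cv2.MORPH_ELLIPSE,(17,17)))
    ct=max(cv2.findContours(o if o.any() else mm,cv2.RETR_EXTERNAL,cv2.CHAIN_APPROX_NONE)[0],key=cv2.contourArea)
    (x,y),r=cv2.minEnclosingCircle(ct); print(st[i],(x,y),r,'z142',wplane('wrist1',(x,y),142),'z136',wplane('wrist1',(x,y),136))
    if 500<c[i][0]<600:
        rc=cv2.minAreaRect(ct); print(rc, [wplane('wrist1',p,142) for p in cv2.boxPoints(rc)])
im=D['im'][100:330,240:600]; cv2.imwrite('pics/w1c.png',cv2.resize(im[...,::-1],None,fx=2.2,fy=2.2,interpolation=cv2.INTER_CUBIC))
E
```

```text
[ 201   44   52   39 1335] (221.29861450195312, 62.0625) 20.88726043701172 z142 [ 302.8 -207.   142. ] z136 [ 301.9 -208.2  136. ]
[ 539  170   33   89 1633] (554.5, 206.0) 36.417816162109375 z142 [445.1  41.4 142. ] z136 [446.7  44.5 136. ]
((554.3214721679688, 205.97567749023438), (20.627283096313477, 72.82601928710938), 7.765166282653809) [array([473.2,  29.4, 142. ]), array([413.8,  36.3, 142. ]), array([418.2,  52.5, 142. ]), array([477.9,  46.4, 142. ])]
[305 194  43  35 946] (320.5, 210.9705810546875) 17.036842346191406 z142 [ 424.4 -148.4  142. ] z136 [ 425.7 -148.6  136. ]
```

View pics/w1c.png

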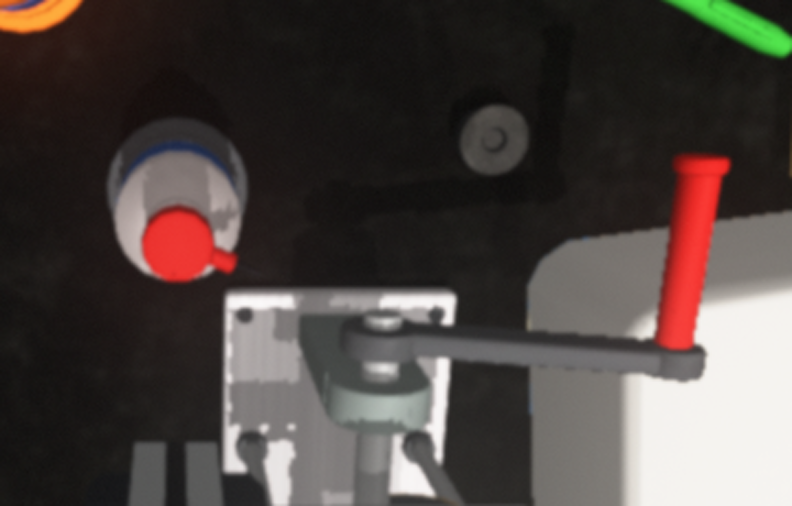

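```bash
python3 -m creep '[[[0,0,-15],[0,0,0],-1],[[0,0,-40],[0,0,0],-1],[[0,0,-70],[0,0,0],-1],[[0,0,-100],[0,0,0],-1],[[0,0,-130],[0,0,0],-1],[[0,0,-155],[0,0,0],-1],[[0,0,-172],[0,0,0],-1],[[0,0,-182],[0,0,0],-1],[[0,0,-188],[0,0,0],-1],[[0,0,-190],[0,0,0],-1],[[0,0,-190],[0,0,0],-1],[[0,0,-190],[0,0,0],-1]]'
python3 - <<'E'
from h import *
snap('wrist','wrist2')
E
```

```text
clock: 4.3
position: [428.4, -148.9, 157.5]
ee_rot: [0.532, 0.467, -0.466, -0.531]
contact_force: [1.0, -0.3, 0.3]
gripper_width: 0.2
```

View pics/wrist2.png

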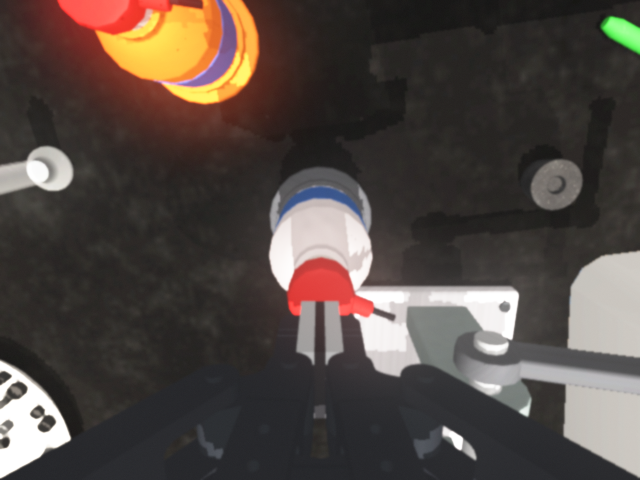

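The fingertips at (320,305) are over the red cap, slightly beyond its centre, so I move 2 mm back and press.

```bash
python3 -m creep '[[[-2,0,-4],[0,0,0],-1],[[-2,0,-8],[0,0,0],-1],[[-2,0,-11],[0,0,0],-1],[[-2,0,-13],[0,0,0],-1],[[-2,0,-15],[0,0,0],-1],[[-2,0,-17],[0,0,0],-1],[[-2,0,-19],[0,0,0],-1],[[-2,0,-20],[0,0,0],-1],[[-2,0,-20],[0,0,0],-1],[[-2,0,-20],[0,0,0],-1]]'
```

```text
clock: 5.18
position: [425.2, -148.7, 136.5]
ee_rot: [-0.531, -0.466, 0.467, 0.532]
contact_force: [-3.1, 1.3, 4.3]
gripper_width: 0.2
```

```bash
python3 -m creep '[[[0,0,-1],[0,0,0],-1],[[0,0,-2],[0,0,0],-1],[[0,0,-3],[0,0,0],-1],[[0,0,-3],[0,0,0],-1]]'; python3 -m creep '[[[0,0,-1],[0,0,0],-1],[[0,0,-2],[0,0,0],-1],[[0,0,-2],[0,0,0],-1]]'
```

```text
clock: 5.52
position: [425.3, -148.7, 134.0]
ee_rot: [0.531, 0.466, -0.467, -0.531]
contact_force: [-4.0, 2.0, 9.6]
gripper_width: -0.0
clock: 5.77
position: [425.4, -148.8, 133.8]
ee_rot: [0.531, 0.467, -0.467, -0.531]
contact_force: [-8.7, 4.3, 21.9]
gripper_width: 0.2
```

```bash
python3 - <<'E'
from h import *
snap('wrist','wrist3')
E
python3 -m creep '[[[0,0,0],[0,0,0],-1],[[0,0,2],[0,0,0],-1],[[0,0,5],[0,0,0],-1],[[0,0,9],[0,0,0],-1],[[0,0,14],[0,0,0],-1],[[0,0,22],[0,0,0],-1],[[0,0,35],[0,0,0],-1],[[0,0,55],[0,0,0],-1],[[0,0,80],[0,0,0],-1],[[0,0,100],[0,0,0],-1],[[0,0,110],[0,0,0],-1],[[0,0,110],[0,0,0],-1]]'
python3 - <<'E'
from h import *
snap('wrist','wrist4');snap('side','side4')
a=[cv2.imread('pics/%s.png'%f) for f in ('wrist3','wrist4')]
cv2.imwrite('pics/cmp.png',cv2.resize(np.hstack(a),(800,300)))
im=cv2.imread('pics/side4.png')[235:385,200:400]; cv2.imwrite('pics/side4c.png',cv2.resize(im,None,fx=4,fy=4,interpolation=cv2.INTER_CUBIC))
E
```

```text
clock: 6.82
position: [427.3, -148.9, 244.2]
ee_rot: [0.533, 0.468, -0.465, -0.53]
contact_force: [-0.2, -0.2, -0.8]
gripper_width: -0.1
```

View pics/cmp.png

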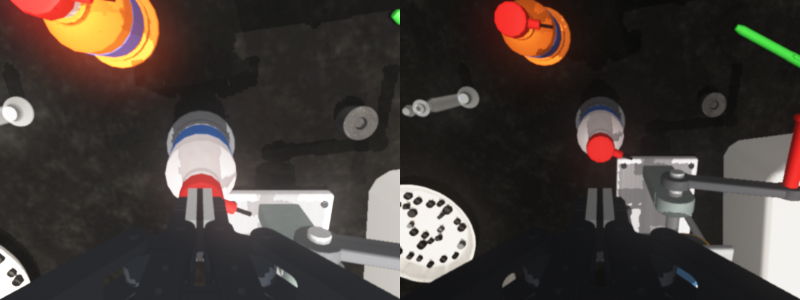

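View pics/side4c.png

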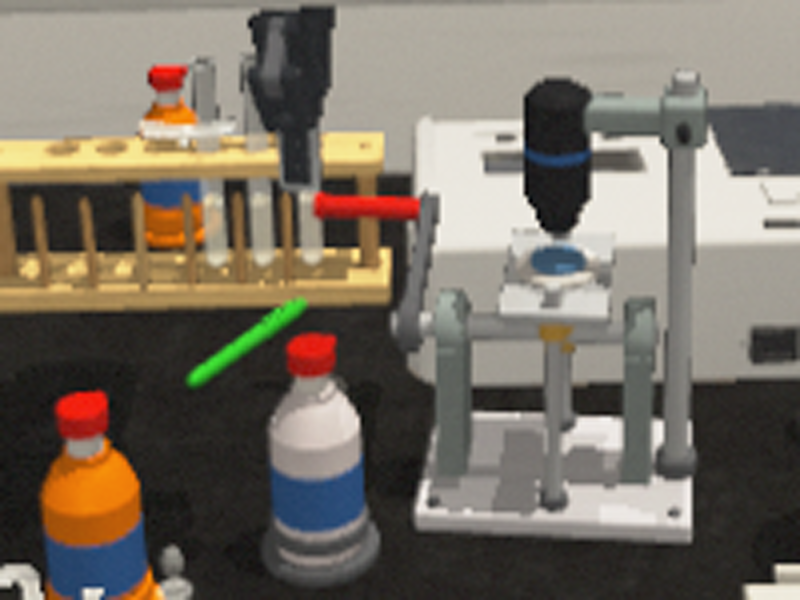

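The cap went down (TCP stopped at 133.8 mm with 22 N) and is back up at its old height in the side view. Now I go to the handle.

```bash
python3 -m creep '[[[2,12,0],[0,0,0],0.2],[[5,35,0],[0,0,0],0.2],[[8,60,0],[0,0,0],0.2],[[12,87,0],[0,0,0],0.2],[[16,114,0],[0,0,0],0.2],[[19,141,0],[0,0,0],0.2],[[22,164,0],[0,0,0],0.2],[[23,180,0],[0,0,0],0.2],[[24,187,0],[0,0,0],0.2],[[24,187,0],[0,0,0],0.2],[[24,187,0],[0,0,0],0.2]]'
python3 - <<'E'
from h import *
snap('wrist','wrist5')
E
```

```text
clock: 7.83
position: [449.0, 38.0, 240.5]
ee_rot: [-0.531, -0.466, 0.467, 0.532]
contact_force: [0.6, 0.1, 0.3]
gripper_width: 51.5
```

View pics/wrist5.png

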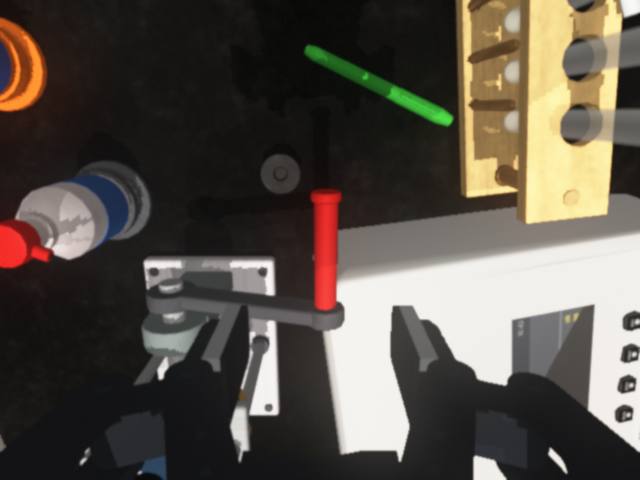

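```bash
python3 - <<'E'
from h import *
for z in (139,): print([wplane('wrist5',p,z) for p in ((325,255),(326,300),(325,215))])
E
python3 -m creep '[[[1,1,-12],[0,0,0],0.2],[[1,1,-30],[0,0,0],0.2],[[1,1,-50],[0,0,0],0.2],[[1,1,-70],[0,0,0],0.2],[[1,1,-88],[0,0,0],0.2],[[1,1,-102],[0,0,0],0.2],[[1,1,-112],[0,0,0],0.2],[[1,1,-118],[0,0,0],0.2],[[1,1,-120],[0,0,0],0.2],[[1,1,-120],[0,0,0],0.2],[[1,1,-120],[0,0,0],0.2]]'
python3 - <<'E'
from h import *
snap('wrist','wrist6');snap('side','side6')
E
```

```text
[array([456.09575233,  39.7713546 , 139.        ]), array([485.55908606,  36.69474008, 139.        ]), array([431.53104468,  42.86062115, 139.        ])]
clock: 8.8
position: [450.8, 39.1, 121.8]
ee_rot: [0.532, 0.467, -0.466, -0.531]
contact_force: [-0.0, -0.7, 0.3]
gripper_width: 51.6
```

View pics/wrist6.png

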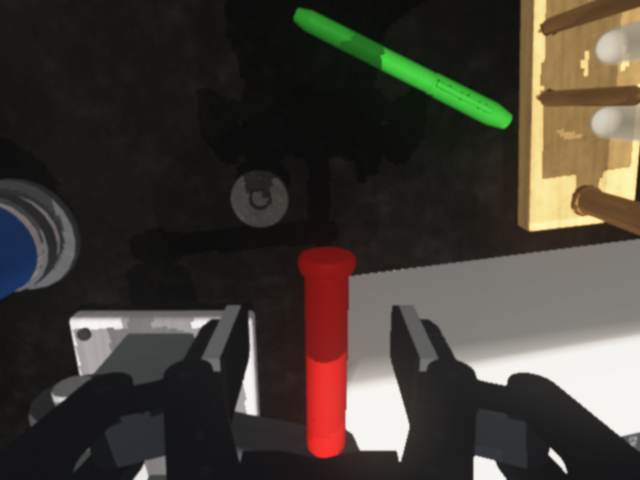

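View pics/side6.png

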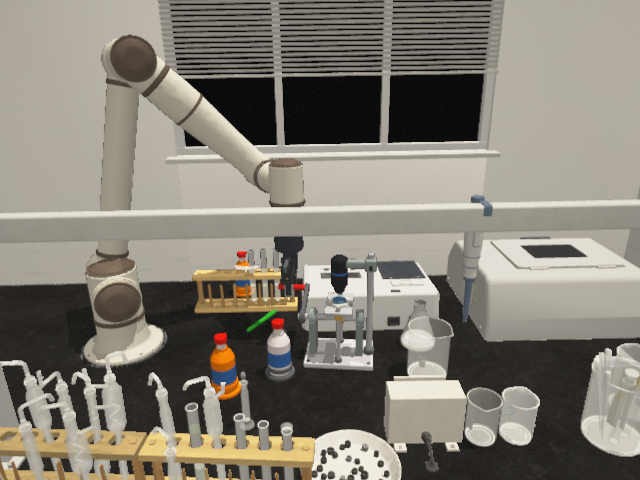

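The red handle (u≈326) stands between the pads (248 and 392), so I close.

```bash
python3 -m creep '[[[0,1,0],[0,0,0],-0.2],[[0,1,0],[0,0,0],-0.5],[[0,1,0],[0,0,0],-1],[[0,1,0],[0,0,0],-1],[[0,1,0],[0,0,0],-1],[[0,1,0],[0,0,0],-1]]'; python3 -c "
from h import *
print(arm.read_state());snap('wrist','wrist7')"
```

```text
clock: 9.4
position: [450.7, 41.3, 121.7]
ee_rot: [-0.531, -0.467, 0.466, 0.532]
contact_force: [-2.2, 5.3, 1.5]
gripper_width: 11.9
{'clock': 9.4, 'joints': array([ 4.51530463e-01,  2.13833231e-01, -5.54492518e-01, -1.22258706e-03,
       -8.00738640e-01, -2.15134384e+00]), 'joint_vel': array([-0.00011074,  0.00046185, -0.00041476,  0.00052   , -0.00067911,
       -0.00103618]), 'joint_efforts': array([ -2.42409714, -25.18515229,  13.6815539 ,   4.04272243,
        -0.13321191,  -0.03486543]), 'position': array([450.72615043,  41.26857818, 121.6718398 ]), 'ee_rot': array([-0.53125366, -0.4671749 ,  0.46582911,  0.53152648]), 'contact_force': array([-2.21215656,  5.2503929 ,  1.45708991]), 'wrist_torque': array([ 1.5273094 ,  0.59104794, -0.02457384]), 'gripper_width': 11.90555176276409}
```

View pics/wrist7.png

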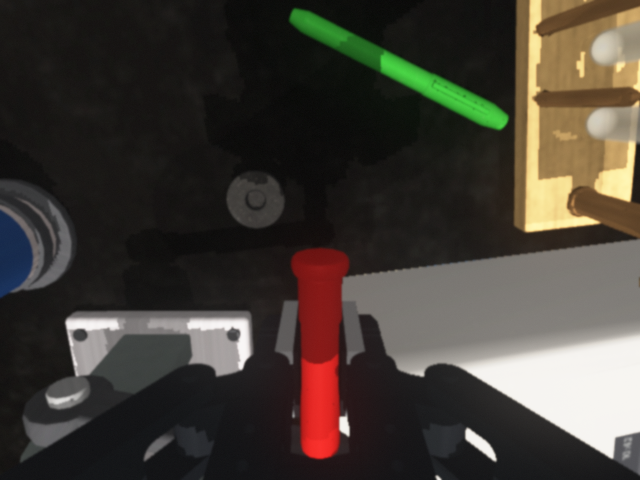

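Run:
```python
import numpy as np
f=lambda q:(110*(np.sin(1.3-q)-np.sin(1.3)),110*(np.cos(1.3-q)-np.cos(1.3)))
for q in np.arange(0,1.31,.05):
    y,z=f(q); print('%.2f  %.1f %.1f %.1f'%(q,.1297*y,.9916*y,z))
```

```text
0.00  0.0 0.0 0.0
0.05  -0.2 -1.6 5.3
0.10  -0.4 -3.4 10.4
0.15  -0.7 -5.5 15.5
0.20  -1.0 -7.9 20.5
0.25  -1.4 -10.5 25.3
0.30  -1.7 -13.3 30.0
0.35  -2.1 -16.4 34.6
0.40  -2.6 -19.7 39.0
0.45  -3.0 -23.2 43.2
0.50  -3.5 -26.9 47.2
0.55  -4.0 -30.8 51.1
0.60  -4.6 -34.8 54.7
0.65  -5.1 -39.1 58.1
0.70  -5.7 -43.5 61.4
0.75  -6.3 -48.1 64.4
0.80  -6.9 -52.8 67.1
0.85  -7.5 -57.7 69.6
0.90  -8.2 -62.6 71.9
0.95  -8.9 -67.7 73.9
1.00  -9.5 -72.9 75.7
1.05  -10.2 -78.1 77.2
1.10  -10.9 -83.4 78.4
1.15  -11.6 -88.8 79.3
1.20  -12.3 -94.2 80.0
1.25  -13.0 -99.6 80.4
1.30  -13.7 -105.1 80.6
```

```bash
python3 -m creep '[[[-0.2,-1.6,5.3],[0,0,0],-1],[[-0.4,-3.4,10.4],[0,0,0],-1],[[-0.7,-5.5,15.5],[0,0,0],-1],[[-1,-7.9,20.5],[0,0,0],-1],[[-1.4,-10.5,25.3],[0,0,0],-1],[[-1.7,-13.3,30],[0,0,0],-1],[[-1.7,-13.3,30],[0,0,0],-1],[[-1.7,-13.3,30],[0,0,0],-1]]'; python3 -m creep '[[[-0.4,-3.1,4.6],[0,0,0],-1],[[-0.9,-6.4,9],[0,0,0],-1],[[-1.3,-9.9,13.2],[0,0,0],-1],[[-1.8,-13.6,17.2],[0,0,0],-1],[[-2.3,-17.5,21.1],[0,0,0],-1],[[-2.9,-21.5,24.7],[0,0,0],-1],[[-2.9,-21.5,24.7],[0,0,0],-1],[[-2.9,-21.5,24.7],[0,0,0],-1]]'
```

```text
clock: 10.12
position: [449.1, 29.1, 151.7]
ee_rot: [-0.531, -0.468, 0.465, 0.532]
contact_force: [-3.4, 10.2, 2.4]
gripper_width: 12.1
clock: 10.78
position: [446.6, 8.9, 177.9]
ee_rot: [-0.531, -0.469, 0.464, 0.532]
contact_force: [-8.0, 18.2, 12.0]
gripper_width: 11.8
```

```bash
cat > fit.py <<'E'
import numpy as np,sys
from scipy.optimize import least_squares
P=np.array(eval(sys.argv[1])); a=np.radians(-7.45)
s=(P[:,:2]-[574.1,-85.4])@np.array([-np.sin(a),np.cos(a)]); z=P[:,2]+18.7
r=least_squares(lambda c:np.hypot(s-c[0],z-c[1])-110,[0,110]); print('axis free',r.x,r.fun)
r=least_squares(lambda c:np.hypot(s-c[0],z-110-0)-110,[0]); print('axis z=110',r.x,r.fun)
print(s,z,np.arctan2(s-r.x[0],z-110))
E
python3 fit.py '[[450.7,41.3,121.7],[449.1,29.1,151.7],[446.6,8.9,177.9]]'
```

```text
axis free [  2.29072907 115.62040538] [ 0.16264843 -0.30737472  0.15904285]
axis z=110 [5.45916632] [-1.48372249 -0.0561888   2.31060482]
[109.63028748  97.32581762  76.97218579] [140.4 170.4 196.6] [1.28685398 0.98918441 0.69026722]
```

```bash
python3 -m creep '[[[0.7,0.9,1.1],[0,0,0],-1],[[1.2,1.8,2.2],[0,0,0],-1],[[1.2,1.8,2.2],[0,0,0],-1]]';python3 -c "
from h import *
print(arm.read_state()['wrist_torque'],arm.read_state()['position']);snap('wrist','wrist8');snap('side','side8')"
```

```text
clock: 11.03
position: [446.5, 8.9, 178.2]
ee_rot: [-0.531, -0.467, 0.466, 0.532]
contact_force: [-4.3, 8.2, 2.0]
gripper_width: 11.7
[2.49086244 0.98739385 0.06814428] [446.5287101    8.91878271 178.17560701]
```

View pics/wrist8.png

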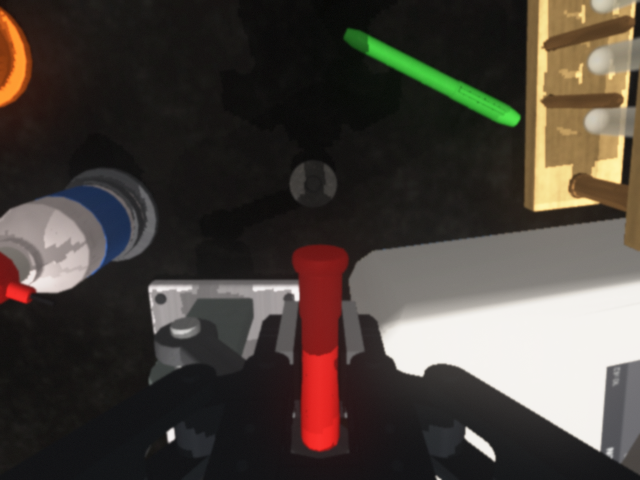

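View pics/side8.png

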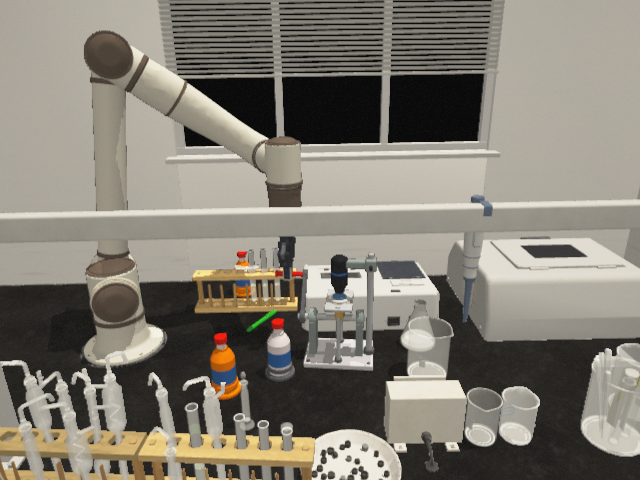

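Run:
```python
from h import *
for p0 in (.735,):
  for p in np.arange(.735,-0.01,-.0525):
    y=110*(np.sin(p)-np.sin(p0)); z=110*(np.cos(p)-np.cos(p0)); print('%.3f  %.1f %.1f %.1f'%(p,.1297*y,.9916*y,z))
# hub via wrist5 nut on the shaft end / arm hub top
im=cv2.imread('pics/wrist5.png')[200:420,120:360]; cv2.imwrite('pics/w5c.png',cv2.resize(im,None,fx=2.6,fy=2.6,interpolation=cv2.INTER_CUBIC))
```

```text
0.735  0.0 0.0 0.0
0.682  -0.6 -4.3 3.8
0.630  -1.2 -8.9 7.3
0.578  -1.8 -13.6 10.6
0.525  -2.4 -18.5 13.6
0.473  -3.1 -23.5 16.3
0.420  -3.7 -28.7 18.8
0.368  -4.4 -34.0 21.1
0.315  -5.1 -39.4 23.0
0.263  -5.9 -44.8 24.6
0.210  -6.6 -50.4 26.0
0.158  -7.3 -56.0 27.0
0.105  -8.1 -61.7 27.8
0.053  -8.8 -67.4 28.2
0.000  -9.6 -73.1 28.4
```

View pics/w5c.png

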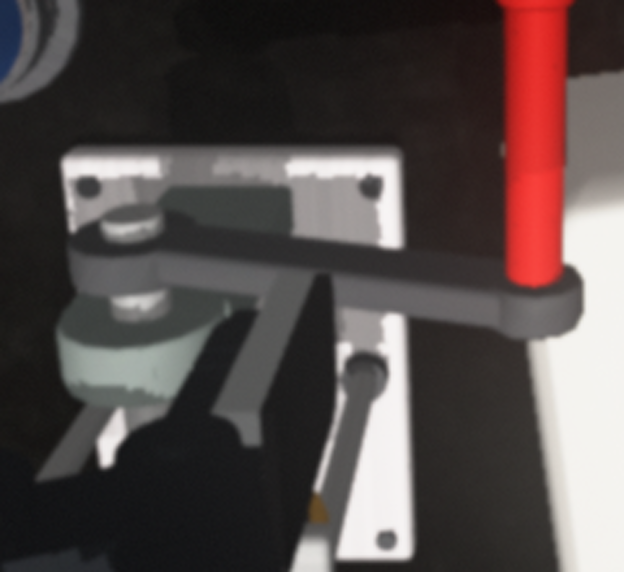

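```bash
python3 -m creep '[[[-0.6,-4.3,3.8],[0,0,0],-1],[[-1.2,-8.9,7.3],[0,0,0],-1],[[-1.8,-13.6,10.6],[0,0,0],-1],[[-2.4,-18.5,13.6],[0,0,0],-1],[[-3.1,-23.5,16.3],[0,0,0],-1],[[-3.7,-28.7,18.8],[0,0,0],-1],[[-3.7,-28.7,18.8],[0,0,0],-1],[[-3.7,-28.7,18.8],[0,0,0],-1]]'
python3 - <<'E'
from h import *
np.set_printoptions(precision=1,suppress=True)
print('hub5',wplane('wrist5',(170.6,285.4),110),'plate near mid',wplane('wrist5',(209.2,258.5),14))
for p in ((143.8,258.5),(274.6,258.5),(278.5,414.2)): print(wplane('wrist5',p,14))
a=np.radians(-7.45)
s=lambda P:(P[:2]-[574.1,-85.4])@[-np.sin(a),np.cos(a)]
print(s(wplane('wrist5',(170.6,285.4),110)),s(wplane('wrist5',(209.2,258.5),14)))
E
```

```text
clock: 11.8
position: [442.9, -19.4, 198.6]
ee_rot: [-0.531, -0.468, 0.465, 0.532]
contact_force: [-8.0, 12.0, 12.2]
gripper_width: 11.9
hub5 [474.2 -69.6 110. ] plate near mid [487.9 -69.5  14. ]
[ 480.3 -128.8   14. ]
[495.6 -10.2  14. ]
[663.6 -33.2  14. ]
2.6977107316792535 4.599775261772503
```

```bash
python3 -m creep '[[[-1.5,-5,3.8],[0,0,0],-1],[[-2.2,-10,6],[0,0,0],-1],[[-2.9,-15.4,7.8],[0,0,0],-1],[[-3.6,-21,9.2],[0,0,0],-1],[[-4.2,-24,9.8],[0,0,0],-1],[[-4.2,-24,9.8],[0,0,0],-1],[[-4.2,-24,9.8],[0,0,0],-1]]'
python3 fit.py '[[450.7,41.3,121.7],[449.1,29.1,151.7],[446.5,8.9,178.2],[442.9,-19.4,198.6]]'
```

```text
clock: 12.38
position: [439.6, -44.3, 208.1]
ee_rot: [-0.531, -0.468, 0.465, 0.531]
contact_force: [-2.9, 6.9, 6.1]
gripper_width: 11.8
axis free [  1.56179647 117.3002464 ] [ 0.50971616 -0.4996275  -0.36017055  0.43869173]
axis z=110 [6.46512672] [-2.4490335  -0.89534771  1.89739561  5.21481189]
[109.63028748  97.32581762  76.9592197   48.43133788] [140.4 170.4 196.9 217.3] [1.28423371 0.98411911 0.68153864 0.37282004]
```

```bash
python3 -c "
from h import *
snap('wrist','wrist9');snap('side','side9');snap('top','top9')
im=cv2.imread('pics/side9.png')[235:385,200:400]; cv2.imwrite('pics/side9c.png',cv2.resize(im,None,fx=4,fy=4,interpolation=cv2.INTER_CUBIC))"
```

```text
(no output)
```

View pics/wrist9.png

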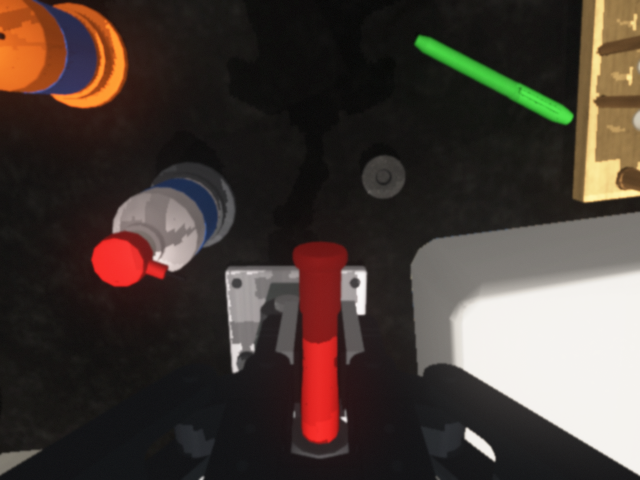

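View pics/side9c.png

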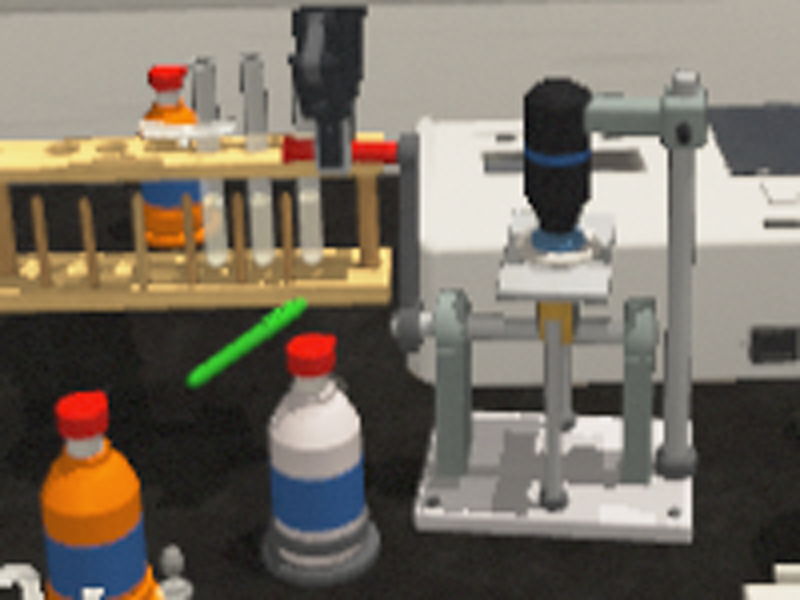

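Run:
```python
from h import *
np.set_printoptions(precision=2,suppress=True)
a=np.radians(-7.45)
s=lambda P:(np.array(P)[:2]-[574.1,-85.4])@[-np.sin(a),np.cos(a)]
D=np.load('pics/wrist9.npz'); print('tcp',D['pos'],s(D['pos']))
L,R=wplane('wrist9',(227,267.5),14),wplane('wrist9',(367,267.5),14); print(L,R,s(L),s(R),(s(L)+s(R))/2)
hl,hr=wplane('wrist9',(237,283),14),wplane('wrist9',(355,283),14); print('holes',s(hl),s(hr),(s(hl)+s(hr))/2)
im=cv2.imread('pics/wrist9.png')[230:460,190:400]; cv2.imwrite('pics/w9c.png',cv2.resize(im,None,fx=2.6,fy=2.6,interpolation=cv2.INTER_CUBIC))
im=cv2.imread('pics/top9.png')[190:340,250:400]; cv2.imwrite('pics/t9c.png',cv2.resize(im,None,fx=4,fy=4,interpolation=cv2.INTER_CUBIC))
```

```text
tcp [439.6  -44.34 208.12] 23.278840980805803
[ 479.11 -127.79   14.  ] [494.33 -11.24  14.  ] -54.35129810868273 63.190907892710285 4.419804892013779
holes -46.746334438579396 53.46784229030658 3.360753925863591
```

View pics/w9c.png

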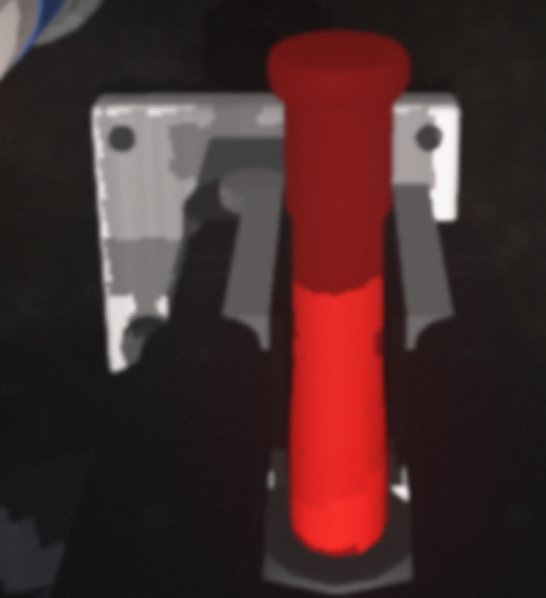

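View pics/t9c.png

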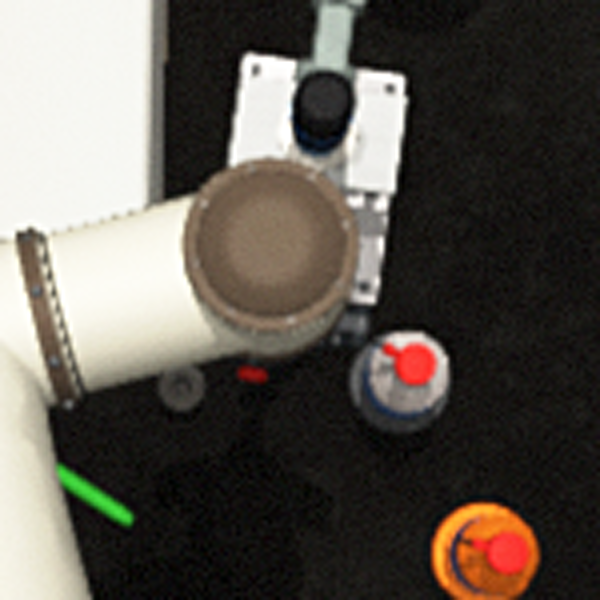

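```bash
python3 -m creep '[[[-0.8,-4,1],[0,0,0],-1],[[-1.4,-8,1.6],[0,0,0],-1],[[-2,-12,2.2],[0,0,0],-1],[[-2.5,-16,2.5],[0,0,0],-1],[[-2.5,-16,2.5],[0,0,0],-1],[[-2.5,-16,2.5],[0,0,0],-1]]'
python3 -c "
from h import *
snap('wrist','wrist10');snap('side','side10')
im=cv2.imread('pics/wrist10.png')[230:460,190:400]; cv2.imwrite('pics/w10c.png',cv2.resize(im,None,fx=2.6,fy=2.6,interpolation=cv2.INTER_CUBIC))
print(arm.read_state()['position'],arm.read_state()['ee_rot'])"
```

```text
clock: 13.03
position: [437.5, -60.1, 210.6]
ee_rot: [0.532, 0.468, -0.465, -0.531]
contact_force: [-1.6, 7.0, 6.6]
gripper_width: 11.7
[437.5378651  -60.05586716 210.63404312] [ 0.53147851  0.46804261 -0.46488981 -0.53136067]
```

View pics/w10c.png

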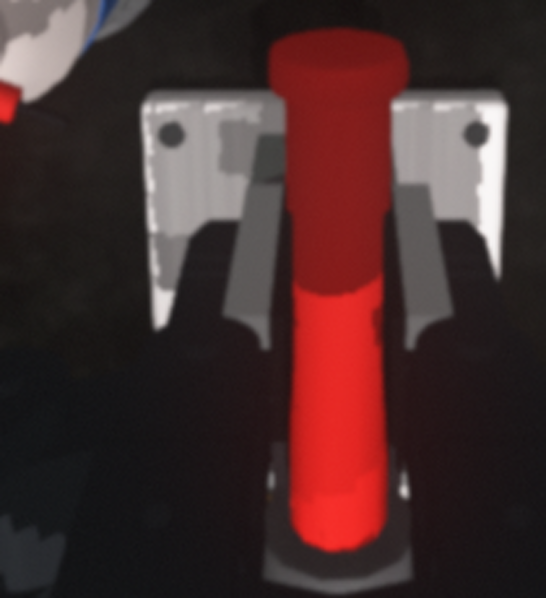

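Run:
```python
from h import *
np.set_printoptions(precision=2,suppress=True)
a=np.radians(-7.45)
s=lambda P:(np.array(P)[:2]-[574.1,-85.4])@[-np.sin(a),np.cos(a)]
D=np.load('pics/wrist10.npz'); print('tcp',s(D['pos']), Ro.from_quat(D['rot']).as_matrix())
f=lambda u,v,z:s(wplane('wrist10',(u/2.6+190,v/2.6+230),z))
print('edge',f(142,95,14),f(507,95,14),(f(142,95,14)+f(507,95,14))/2)
print('holes',f(172,134,14),f(476,133,14),(f(172,134,14)+f(476,133,14))/2)
print('knob',f(339,50,222),'bar',f(338,300,222), 'fing',f(339,200,210))
```

```text
tcp 7.3316970166753155 [[ 0.13  0.   -0.99]
 [ 0.99  0.    0.13]
 [ 0.   -1.   -0.  ]]
edge -55.818410016160996 62.8787884479044 3.530189215871701
holes -46.65966484067453 53.29452291142736 3.3174290353764135
knob 7.014276872407595 bar 6.932946494702196 fing 7.115646382004891
```

```bash
python3 -m creep '[[[-0.2,-1.3,0.3],[0,0,0],-1],[[-0.4,-2.6,0.6],[0,0,0],-1],[[-0.5,-3.8,0.7],[0,0,0],-1],[[-0.5,-3.8,0.7],[0,0,0],-1],[[-0.5,-3.8,0.7],[0,0,0],-1],[[-0.5,-3.8,0.7],[0,0,0],-1]]'
python3 - <<'E'
from h import *
a=np.radians(-7.45)
s=lambda P:(np.array(P)[:2]-[574.1,-85.4])@[-np.sin(a),np.cos(a)]
for n in ('wrist','side','top'): snap(n,n+'11')
S=arm.read_state(); print(S['position'],s(S['position']),S['contact_force'])
A=cv2.resize(cv2.imread('pics/wrist11.png')[230:460,190:400],(400,438),interpolation=cv2.INTER_CUBIC)
B=cv2.resize(cv2.imread('pics/side11.png')[250:360,260:360],(398,438),interpolation=cv2.INTER_CUBIC)
cv2.imwrite('pics/c11.png',np.hstack([A,B]))
E
```

```text
clock: 13.63
position: [437.0, -64.1, 211.1]
ee_rot: [0.532, 0.468, -0.465, -0.531]
contact_force: [-1.4, 6.2, 6.2]
gripper_width: 11.5
[436.99760907 -64.10928045 211.13653761] 3.33416618880607 [-2.15433122  5.62775887  4.8312917 ]
```

View pics/c11.png

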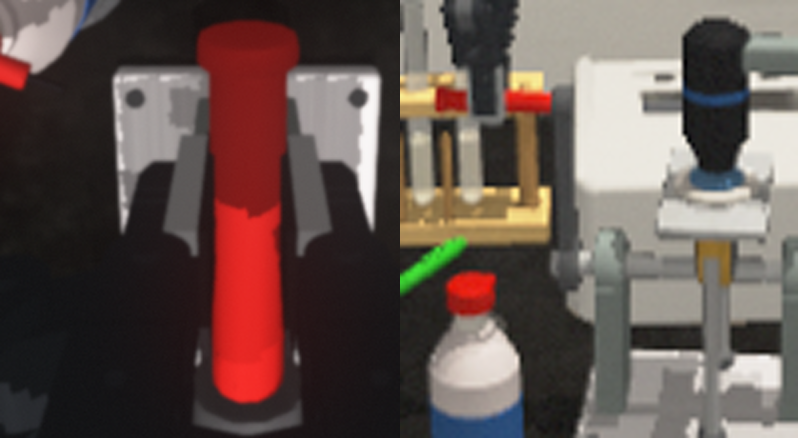

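View pics/wrist11.png

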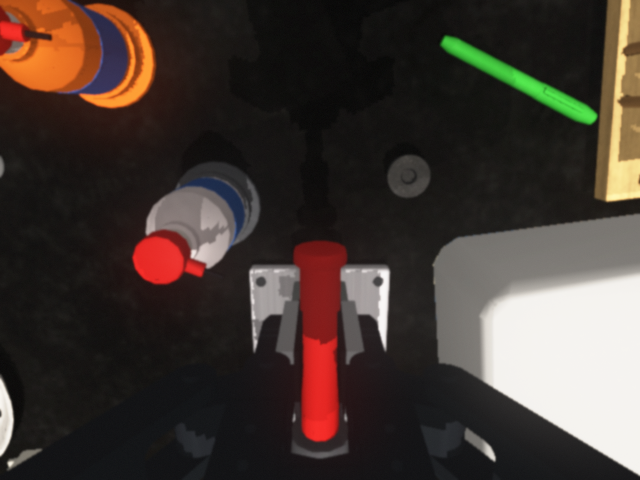

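In the wrist view the handle (crop u≈248) sits over the middle of the plate (edges 114/380, bolt holes 135/358). In the side view the disc is just under the sensor head. I hold for a moment to check that it stays.

```bash
python3 -m creep '[[[0,0,0],[0,0,0],-1],[[0,0,0],[0,0,0],-1],[[0,0,0],[0,0,0],-1],[[0,0,0],[0,0,0],-1],[[0,0,0],[0,0,0],-1],[[0,0,0],[0,0,0],-1],[[0,0,0],[0,0,0],-1],[[0,0,0],[0,0,0],-1],[[0,0,0],[0,0,0],-1],[[0,0,0],[0,0,0],-1],[[0,0,0],[0,0,0],-1],[[0,0,0],[0,0,0],-1]]'
python3 - <<'E'
from h import *
np.set_printoptions(precision=2,suppress=True)
a=np.radians(-7.45)
s=lambda P:(np.array(P)[:2]-[574.1,-85.4])@[-np.sin(a),np.cos(a)]
snap('wrist','wrist12')
D=np.load('pics/wrist12.npz'); print('tcp',s(D['pos']))
f=lambda u,v,z:s(wplane('wrist11',(u/1.905+190,v/1.905+230),z))
print('edge',(f(114,70,14)+f(380,70,14))/2,'holes',(f(135,98,14)+f(358,98,14))/2,'bar',f(248,220,222),f(248,37,222))
# stage height in side before/after: blue disc / plate
for n in ('side0','side9','side11'):
    h=cv2.cvtColor(np.load('pics/%s.npz'%n)['im'],cv2.COLOR_RGB2HSV)[290:312,325:355]
    v,u=np.nonzero((h[...,0]>95)&(h[...,0]<118)&(h[...,1]>110)); print(n,len(v),v.mean()+290,u.mean()+325)
E
```

```text
clock: 14.78
position: [437.0, -64.1, 211.1]
ee_rot: [0.532, 0.468, -0.465, -0.531]
contact_force: [-0.8, 5.7, 6.2]
gripper_width: 11.7
tcp 3.3165146907893392
edge 3.4827680759421433 holes 3.2683724171871944 bar 2.9968828495424518 2.9391955057221018
side0 12 300.1666666666667 339.4166666666667
side9 9 295.77777777777777 340.77777777777777
side11 8 295.625 339.875
```

The bar is within about 0.5 mm (0.005 rad) of straight over the shaft, and it holds steady. I hand in.

```bash
python3 -c "
from bench import arm
print(arm.job_done()); s=arm.read_state(); print(s['clock'],s['position'],s['gripper_width'])"
```

```text
the job is handed in; nothing more can be done
None
the job is handed in; nothing more can be done
```

I pressed the white canister's red cap fully down and let it spring back, then swung the lever to straight up. I handed the job in at 14.8 s, still gripping the handle there.

- **Cap:** the TCP stopped at 133.8 mm with 22 N, against an 8 mm travel from 142 mm. The side view afterwards showed the cap back at its old height.
- **Lever:** the handle is about 0.5 mm from directly over the shaft line, or 0.005 rad. I judged this from the plate edges, the bolt holes and the bar in the wrist view. It did not move over a 1 s hold, with the gripper at 11.7 mm and about 8 N on the tool.
- **Stage:** the side view shows the blue disc raised to just under the sensor head. The maximum is too flat there to fix the angle by itself.
- **Other things:** the last wrist view shows the bung, the marker and the orange bottle standing where they were. I did not compare the beaker, flask and cylinder against the first pictures, but I recorded no contact with them.

**Checks that disagreed:**
- A circle fitted to the hand's positions during the swing put the shaft 1 to 2 mm to the right of the camera result. I did not use it, because the bar rolled about 6 to 8 mm towards the fingertips in the grip.
- The top camera's station position was about 3 mm off sideways from the wrist camera and the arm. I relied on the wrist camera and the arm.
- Radial force on the lever reached about 22 N partway through the swing, and I eased it off.

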